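Screw the polish jar shut

TASK

The brass has been polished, but the cap of the polish jar was left loose. Find the amber glass jar with the yellow cap in the wooden rack and twist its cap clockwise, seen from above, until it is fully shut at its stop, then let go of it. Leave the caps of the other two jars (amber with a blue cap, white with a yellow cap) as they are.

Things in the scene. Friction and masses are not known exactly. Their poses are not given: they have to be found in the camera images.
- polish_grip (a point): Centre of the polish jar's yellow cap, half-way up its axis (z up): a ribbed upright cylinder, 45 mm across, 36 mm tall (18 mm above and below this point); any grasp yaw from above suits. 12 mm under the cap the shoulder of the jar (72 mm across) begins. Three jars of one height, 140 mm apart in any order, sit tight in a wooden rack fixed to the bench: they cannot turn, slide or lift.
- polish_cap (a joint): Turn of that cap, rad: 0 is shut at a hard stop (black pointer on the cap in line with the white mark on the shoulder), growing anticlockwise seen from above to 1.4, the open stop; starts at 0.9 to 1.25. The cap is captive: it turns without rising, stays where left, needs 0.15 N m; gripped with 20 to 30 N it follows the fingers, and at the stop they merely slip round it.
- bluecap_pointer (a point): Bystander, leave as it is: a jar and cap of the same shape and size as the polish jar, amber glass too, but its cap is blue. The point is the outer end of the black pointer on top of its cap, 20 mm out from the cap's axis and at the height of the cap's top face. Its cap may stand at any angle.
- whitejar_pointer (a point): Bystander, leave as it is: a jar and cap of the same shape and size as the polish jar, with a yellow cap too, but the jar is white. The point is the outer end of the black pointer on top of its cap, 20 mm out from the cap's axis and at the height of the cap's top face. Its cap may stand at any angle.

How it is judged:
By the outcome, as a careful person would: the job done as asked, in the order asked, and still so for the second after the job is handed in, with the robot touching nothing.
It also fails if it takes over 32 s, if anything falls off the work surface, if the arm or the gripper's body presses on something with over 40 N, if the wrist force passes 120 N, or if a joint passes its speed limit or range.

ROBOT

A 7-joint arm with a two-finger parallel gripper is mounted at the origin on the work surface. World frame = base frame: x ahead of the robot, y to its left, z up, the work surface at z = 0. Lengths are in m, angles in rad, forces in N, time in s.
With the tool pointing down it reaches from about 0.4 to 0.85 m from the base axis. Payload 4.5 kg.
Tool frame: the origin (TCP) lies between the finger pads; the fingertips stand 25 mm ahead of it and the grasp point (between the pads) lies 6 mm ahead of it (r.tips_ahead is the distance from the TCP to the fingertips, in m); z points along the fingers, y is the direction in which the jaws open and shut (so a half turn about z gives the same grasp; the last joint's range is limited). The gripper opens to 88 mm and grips with 3 to 60 N. Pads are 18 mm wide; open, the fingers measure 123 mm over their backs; the gripper's body (75 mm by 187 mm) begins 45 mm behind the grasp point.
Start: joints at [1.202, 0.689, -0.195, 1.565, 0.157, 0.902, -0.215], TCP at [0.245, -0.575, 0.264] pointing down, gripper open.
Joint ranges: [-3.01, 3.01], [-0.46, 2.08], [-1.47, 1.51], [0.13, 2.56], [-1, 4.14], [0.04, 2.09], [-2.66, 2.66]. Speed limits (rad/s): [2.57, 2.57, 3.14, 3.14, 3.14, 3.14, 3.14].

INTERFACE

Orientations are given as a unit quaternion [x, y, z, w].
In Python, from plant import r, imaging gives the robot as it stands.
- The arm moves only by the tool send_rows, never from a script. Its argument "moves" is one flat list of numbers, 6 for each row, row after row: the shift along the tool's x, y, z in m, then the turn, a rotation vector about the tool's x, y, z in degrees. A call has exactly 5 rows; each row is the pose to reach, as a shift and turn from the pose measured when the call began, along the tool's axes at that moment; what a row does not reach only later rows make up. A row lasts 1/12 s, in which the tool goes at most 41.7 mm and 7.16 degrees, less where a joint would pass 70% of its speed; a pose out of reach is approached as far as the arm can. A call with a gripper value outside its range is refused whole. "claw" is the closure, from -1 (fully open) to 1 (shut), so that 0 is half open, set as the call begins (left out, the last holds). The fingers move at their own pace and stop on an object; "grip_force" is the grip in N (left out, the last holds). Time passes only in rows, so rows that repeat a pose let the fingers close, or fill a call up. It gives the time, the measured TCP pose, the force and the opening at its end, in the units of the state.
- r.get_state(): the state, without advancing time (a new reading comes with each control period).
- imaging.snapshot(name): name is "side" or "top" or "wrist"; returns a dict with "image" (420x560x3 uint8, red, green, blue), "depth" (420x560 float32, m along the optical axis (not along the pixel's ray), 0 where there is no reading), "mtx" (3x3 intrinsics, pixels), "D" ([k1, k2, p1, p2, k3] as OpenCV has them; the pictures are not rectified), "rvec" (rotation vector, rad) and "tvec" (3), from world to camera coordinates, as OpenCV has them. Camera axes: x right, y down, z forward; pixel columns grow to the right and rows downward; lengths in m; the calibration is good to about 2 mm. A picture is of the moment at which its call begins.
- r.finish_job(): hands the job in, once; it reports no verdict.
Trained networks look in a picture, given as the dict that the camera call returned (one of the last four; its "shot" number tells which), for a name from the list of things; names that differ only in an ending like _2 or _b are one class to them, and where a whole thing is asked for, a point or a joint stands for the part that bears it (a point fixed in the world has none). Each returns a list of dicts, best first, with "score" (0 to 1); they miss things now and then, are a little off and sometimes report something else, mostly with a low value. They report only what shows in the picture. A call takes as long as a camera call.
- imaging.look_for(query, picture): "box" ([centre column, centre row, width, height] as shares, 0 to 1, of the picture: columns of its width, rows of its height, round what is visible of it).
- imaging.silhouettes(query, picture): "pixels" (420x560 bool, what is visible of it) and "box" ([centre column, centre row, width, height] as shares, 0 to 1, of the picture: columns of its width, rows of its height, round what is visible of it).
- imaging.pinpoint(query, picture): "point" ([column, row] as shares, 0 to 1, of the picture: columns of its width, rows of its height: a listed point, or the origin of a listed thing).
The state is a dict: "clock": time; "q": joint angles; "qd": joint speeds; "joint_torque": joint torques, N m; "tool_pos": TCP position; "eef_rot": TCP orientation; "contact_force": force on the tool from outside, world axes, zero at the start; "moment": the same for the moment, N m; "opening": opening from 0.0 (shut) to 1.0 (fully open).
Only numpy, scipy, OpenCV 4.12 (cv2) and the standard library are available. Lean on these libraries where they do the work, as an engineer would, in place of code of your own. Each camera call takes 0.05 s, during which the arm holds its last target.

## Working session

There is one attempt and no reset: what is moved stays moved. The work goes in short steps, Python scripts to look and compute and a tool call to move; the robot and the scene stay as the last step left them, time stands still between calls to the robot, and variables do not carry over. Pictures are saved under pics/ and viewed, and the job is handed in when it is done.

Besides the shell and the picture viewer there is one more tool, called by a JSON object that holds its "fn" and its "kwargs", one argument or row to a line. send_rows: Moves the arm, as the interface text tells. Its arguments: {"type":"object","properties":{"moves":{"type":"array"},"claw":{"type":"number"},"grip_force":{"type":"number"}},"required":["moves"]}

```bash
mkdir -p pics; cat > h.py <<'E'
import numpy as np, cv2
from plant import r, imaging
def save(s,n): cv2.imwrite('pics/'+n+'.png', s["image"][:,:,::-1])
E
python3 - <<'E'
from h import *
st=r.get_state(); print(st['clock'],st['tool_pos'],st['eef_rot'],st['opening'])
for n in("top","side"):
    s=imaging.snapshot(n); save(s,n+'1')
    R=cv2.Rodrigues(np.array(s['rvec'],float))[0]; t=np.array(s['tvec']).ravel(); print(n,'cam',-R.T@t)
    for q in("polish_grip","bluecap_pointer","whitejar_pointer"):
        for d in imaging.pinpoint(q,s)[:3]:
            u=np.array(d['point'])*[560,420]; c=s['depth'][int(u[1]),int(u[0])]
            n2=cv2.undistortPoints(u.reshape(1,1,2),np.array(s['mtx']),np.array(s['D'])).ravel()
            print(q,d['score'],u.round(),c,(R.T@(np.array([*n2,1])*c-t)).round(4))
E
```

```text
0.0 [ 0.24470685 -0.57446254  0.26291916] [ 9.79782029e-01  2.00065829e-01 -2.56032752e-04 -8.79758641e-04] 0.9995766433242407
top cam [0.47456907 0.06900644 0.94207517]
polish_grip 0.59 [411. 186.] 0.8096738 [ 0.6117 -0.1855  0.1407]
bluecap_pointer 0.84 [285. 210.] 0.8077162 [0.5603 0.0582 0.1388]
whitejar_pointer 0.63 [351. 203.] 0.80862063 [ 0.5751 -0.0698  0.1386]
side cam [ 0.24672048 -0.49887894  0.76872531]
polish_grip 0.9 [395. 309.] 0.75289464 [ 0.6109 -0.1994  0.14  ]
bluecap_pointer 0.79 [277. 217.] 0.8985778 [0.565  0.0577 0.1388]
whitejar_pointer 0.58 [329. 265.] 0.8191057 [ 0.5797 -0.0774  0.1386]
```

```bash
python3 - <<'E'
import cv2
a=cv2.imread('pics/top1.png');b=cv2.imread('pics/side1.png')
cv2.imwrite('pics/topz.png',cv2.resize(a[130:260,230:480],(800,416),interpolation=cv2.INTER_CUBIC))
cv2.imwrite('pics/sidez.png',cv2.resize(b[160:380,230:480],(660,580),interpolation=cv2.INTER_CUBIC))
E
```

```text
(no output)
```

View pics/topz.png

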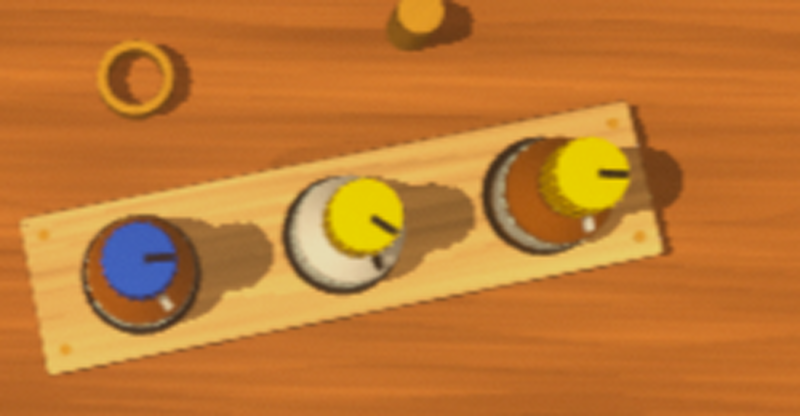

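View pics/sidez.png

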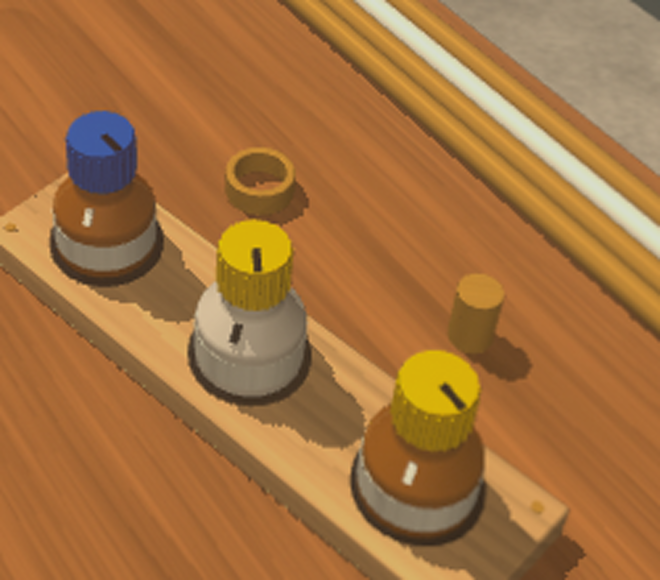

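View pics/top1.png

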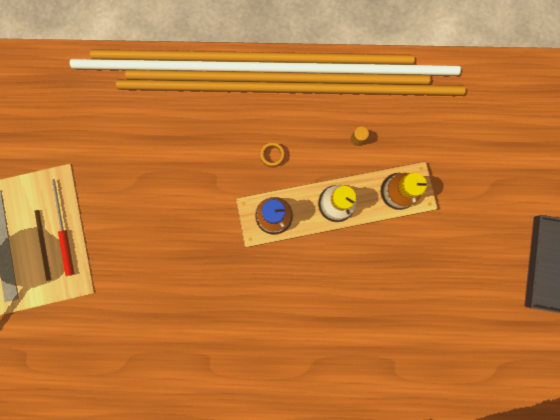

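```bash
cat >> h.py <<'E'
def cloud(s):
    R=cv2.Rodrigues(np.array(s['rvec'],float))[0]; t=np.array(s['tvec'],float).ravel()
    v,u=np.mgrid[0:420,0:560]; p=np.stack([u,v],-1).reshape(-1,1,2).astype(float)
    n=cv2.undistortPoints(p,np.array(s['mtx'],float),np.array(s['D'],float)).reshape(-1,2)
    d=s['depth'].reshape(-1,1)
    return ((np.c_[n,np.ones(len(n))]*d-t)@R).reshape(420,560,3)
def analyse(s,c0):
    P=cloud(s); im=s['image'].astype(int)
    near=np.hypot(P[...,0]-c0[0],P[...,1]-c0[1])<0.05
    top=near&(abs(P[...,2]-0.1395)<0.003)
    pts=P[top][:,:2]; c,rad=cv2.minEnclosingCircle(pts.astype(np.float32)); c=np.array(c)
    print('n',top.sum(),'mean',pts.mean(0).round(4),'circ',c.round(4),rad,'z',np.median(P[top][:,2]))
    b=top&(im.max(-1)<90); m=pts.mean(0)
    w=P[b][:,:2].mean(0)-m; pa=np.degrees(np.arctan2(w[1],w[0]))
    wh=near&(P[...,2]<0.115)&(P[...,2]>0.07)&(im.min(-1)>170)
    print('black',b.sum(),w.round(4),'ptr ang',pa.round(1))
    if wh.sum():
        q=P[wh]; v=q.mean(0)[:2]-m; ma=np.degrees(np.arctan2(v[1],v[0])); print('white',wh.sum(),q.mean(0).round(4),'mark',ma.round(1),'open',(pa-ma).round(1))
E
python3 - <<'E'
from h import *
from scipy.spatial.transform import Rotation as Ro
for n in("top","side"):
    s=imaging.snapshot(n); print(n); analyse(s,(0.611,-0.192))
st=r.get_state();print(Ro.from_quat(st['eef_rot']).as_matrix().round(4))
E
```

```text
top
n 400 mean [ 0.6157 -0.193 ] circ [ 0.616  -0.1931] 0.022876285016536713 z 0.1392279695581476
black 8 [-0.0003 -0.0125] ptr ang -91.5
side
n 636 mean [ 0.616 -0.195] circ [ 0.617  -0.1942] 0.023664774373173714 z 0.14027028741363318
black 24 [ 0.0007 -0.01  ] ptr ang -85.8
white 6 [ 0.5925 -0.2075  0.0867] mark -152.1 open 66.2
[[ 0.92   0.392  0.   ]
 [ 0.392 -0.92   0.   ]
 [ 0.    -0.    -1.   ]]
```

{"fn": "send_rows", "kwargs": {
  "moves": [0.02,-0.008,0,0,0,0,0.05,-0.021,0,0,0,0,0.085,-0.035,0,0,0,0,0.12,-0.05,0,0,0,0,0.155,-0.065,0,0,0,0],
  "claw": -1,
  "grip_force": 25
}}

```text
clock: 0.92
tool_pos: [0.363, -0.4533, 0.2638]
eef_rot: [0.98, 0.2, 0.0, 0.0]
contact_force: [1.0, -0.1, 0.3]
opening: 0.997
```

{"fn": "send_rows", "kwargs": {
  "moves": [0.034,-0.014,0,0,0,0,0.068,-0.028,0,0,0,0,0.102,-0.042,0,0,0,0,0.136,-0.056,0,0,0,0,0.165,-0.068,0,0,0,0]
}}

```text
clock: 1.33
tool_pos: [0.4903, -0.3237, 0.2641]
eef_rot: [0.98, 0.201, 0.001, -0.0]
contact_force: [0.5, -1.6, -0.7]
opening: 1.0
```

```bash
cat >> h.py <<'E'
def rem(goal):
    from scipy.spatial.transform import Rotation as Ro
    st=r.get_state(); M=Ro.from_quat(st['eef_rot']).as_matrix()
    print('t',st['clock'],'pos',np.round(st['tool_pos'],4),'q',np.round(st['q'],2),'open',st['opening'],'F',np.round(st['contact_force'],1),'M',np.round(st['moment'],2))
    print('tilt',M[:,2].round(4),'yaw y',np.degrees(np.arctan2(M[1,1],M[0,1])).round(1),'shift',(M.T@(np.array(goal)-st['tool_pos'])).round(4))
E
python3 -c "
from h import *
rem((0.616,-0.194,0.24))"
```

```text
t 1.3333 pos [ 0.4903 -0.3237  0.2641] q [ 0.6   0.64 -0.16  1.68  0.13  0.83 -0.78] open 1.0001387685870549 F [ 0.5 -1.6 -0.7] M [-0.01 -0.01  0.04]
tilt [ 1.5e-03  4.0e-04 -1.0e+00] yaw y -66.9 shift [ 0.1665 -0.0698  0.0243]
```

{"fn": "send_rows", "kwargs": {
  "moves": [0.034,-0.014,0,0,0,-6,0.068,-0.028,0,0,0,-12,0.102,-0.042,0,0,0,-18,0.136,-0.056,0,0,0,-24,0.166,-0.07,0,0,0,-30]
}}

```text
clock: 1.75
tool_pos: [0.6171, -0.192, 0.2645]
eef_rot: [0.893, 0.45, 0.001, 0.0]
contact_force: [0.5, -0.0, 0.1]
opening: 1.002
```

```bash
python3 -c "
from h import *
rem((0.616,-0.194,0.24))
s=imaging.snapshot('wrist');save(s,'w1')
analyse(s,(0.616,-0.194))
s=imaging.snapshot('side');save(s,'s2')"
```

```text
t 1.75 pos [ 0.6171 -0.192   0.2645] q [ 0.39  0.72 -0.29  1.49  0.23  0.96 -0.61] open 1.0020174720472528 F [ 0.5 -0.   0.1] M [ 0.   -0.1  -0.04]
tilt [ 2.5e-03  7.0e-04 -1.0e+00] yaw y -36.5 shift [-0.0023  0.0003  0.0245]
n 2822 mean [ 0.6169 -0.1925] circ [ 0.6161 -0.1933] 0.023455912247300148 z 0.14010605434607004
black 31 [ 0.0007 -0.0107] ptr ang -86.4
```

View pics/w1.png

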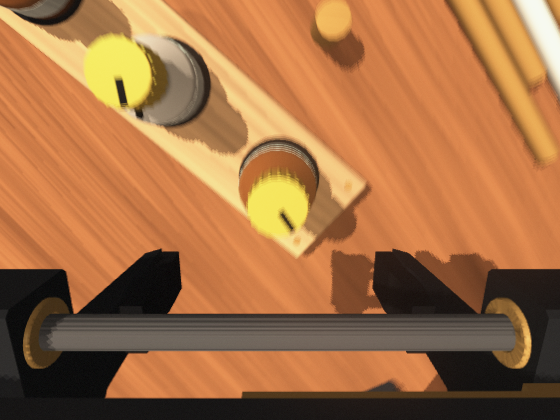

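The wrist view shows the amber jar's yellow cap at pixel (278,207), centred between the fingers (columns 180 and 375). The three views agree that the cap centre is near (0.616, -0.193), so I'm descending.

{"fn": "send_rows", "kwargs": {
  "moves": [-0.001,0,0.015,0,0,0,-0.001,0,0.035,0,0,0,-0.001,0,0.055,0,0,0,-0.001,0,0.075,0,0,0,-0.001,0,0.09,0,0,0]
}}

```text
clock: 2.27
tool_pos: [0.6184, -0.1871, 0.1727]
eef_rot: [0.892, 0.452, 0.003, -0.002]
contact_force: [-0.3, -0.4, -0.5]
opening: 1.001
```

```bash
python3 -c "
from h import *
rem((0.616,-0.193,0.128))"
```

```text
t 2.2667 pos [ 0.6184 -0.1871  0.1727] q [ 0.37  0.83 -0.27  1.58  0.27  0.77 -0.65] open 1.00054516605771 F [-0.3 -0.4 -0.5] M [-0.   -0.06 -0.05]
tilt [ 0.0035  0.0062 -1.    ] yaw y -36.3 shift [-0.0065  0.0016  0.0447]
```

{"fn": "send_rows", "kwargs": {
  "moves": [-0.0065,0.0016,0.005,0,-0.4,0,-0.0065,0.0016,0.018,0,-0.4,0,-0.0065,0.0016,0.03,0,-0.4,0,-0.0065,0.0016,0.04,0,-0.4,0,-0.0065,0.0016,0.0445,0,-0.4,0]
}}

```text
clock: 2.68
tool_pos: [0.6153, -0.1929, 0.1267]
eef_rot: [0.892, 0.452, -0.001, -0.001]
contact_force: [-0.0, 0.9, 0.1]
opening: 1.001
```

```bash
python3 -c "
from h import *
rem((0.616,-0.193,0.128))"
```

```text
t 2.6833 pos [ 0.6153 -0.1929  0.1267] q [ 0.36  0.89 -0.24  1.6   0.3   0.69 -0.66] open 1.0007293503460057 F [-0.   0.9  0.1] M [-0.03 -0.05 -0.03]
tilt [-0.0022  0.001  -1.    ] yaw y -36.3 shift [ 0.0003  0.0006 -0.0013]
```

Positioned on the cap. Closing at 25 N.

{"fn": "send_rows", "kwargs": {
  "moves": [0,0,-0.0013,0,0,0,0,0,-0.0013,0,0,0,0,0,-0.0013,0,0,0,0,0,-0.0013,0,0,0,0,0,-0.0013,0,0,0],
  "claw": 1,
  "grip_force": 25
}}

```text
clock: 3.1
tool_pos: [0.6158, -0.1929, 0.1287]
eef_rot: [0.892, 0.452, -0.0, -0.001]
contact_force: [-0.6, -0.3, 0.6]
opening: 0.646
```

{"fn": "send_rows", "kwargs": {
  "moves": [0,0,0,0,0,0,0,0,0,0,0,0,0,0,0,0,0,0,0,0,0,0,0,0,0,0,0,0,0,0]
}}

```text
clock: 3.52
tool_pos: [0.6168, -0.1935, 0.1292]
eef_rot: [0.892, 0.452, 0.001, 0.0]
contact_force: [2.4, -1.9, 1.2]
opening: 0.505
```

```bash
python3 -c "
from h import *
rem((0.616,-0.193,0.128))"
```

```text
t 3.5167 pos [ 0.6168 -0.1935  0.1292] q [ 0.36  0.89 -0.24  1.6   0.3   0.69 -0.66] open 0.5048316845731324 F [ 2.4 -1.9  1.2] M [-0.42 -0.53 -0.04]
tilt [ 1.4e-03 -1.0e-04 -1.0e+00] yaw y -36.3 shift [-0.     -0.0009  0.0012]
```

Gripped: the opening is 44 mm. Twisting clockwise, which is positive about tool z.

{"fn": "send_rows", "kwargs": {
  "moves": [0,0,0,0,0,4,0,0,0,0,0,8,0,0,0,0,0,12,0,0,0,0,0,16,0,0,0,0,0,20]
}}

```text
clock: 3.93
tool_pos: [0.6168, -0.1935, 0.1292]
eef_rot: [0.957, 0.289, 0.001, 0.0]
contact_force: [1.5, -0.5, 1.1]
opening: 0.503
```

```bash
python3 -c "
from h import *
rem((0.616,-0.193,0.128))"
```

```text
t 3.9333 pos [ 0.6168 -0.1935  0.1292] q [ 0.31  0.88 -0.15  1.6   0.19  0.67 -0.92] open 0.5033919904318075 F [ 1.5 -0.5  1.1] M [-0.2  -0.29  0.13]
tilt [ 1.4e-03 -2.0e-04 -1.0e+00] yaw y -56.4 shift [-0.0004 -0.0008  0.0012]
```

Moment Mz is 0.13, which matches the cap turning. Continuing.

{"fn": "send_rows", "kwargs": {
  "moves": [0,0,0,0,0,4,0,0,0,0,0,8,0,0,0,0,0,12,0,0,0,0,0,16,0,0,0,0,0,20]
}}

```text
clock: 4.35
tool_pos: [0.6168, -0.1935, 0.1292]
eef_rot: [0.993, 0.117, 0.001, 0.0]
contact_force: [1.9, -0.6, -0.1]
opening: 0.505
```

{"fn": "send_rows", "kwargs": {
  "moves": [0,0,0,0,0,4,0,0,0,0,0,8,0,0,0,0,0,11,0,0,0,0,0,13,0,0,0,0,0,15]
}}

```text
clock: 4.77
tool_pos: [0.6168, -0.1935, 0.1292]
eef_rot: [1.0, -0.015, 0.001, 0.0]
contact_force: [1.4, -2.7, 0.4]
opening: 0.5
```

```bash
python3 -c "
from h import *
rem((0.616,-0.193,0.128))"
```

```text
t 4.7667 pos [ 0.6168 -0.1935  0.1292] q [ 0.22  0.88  0.02  1.61 -0.02  0.65 -1.35] open 0.500064745903184 F [ 1.4 -2.7  0.4] M [-0.15 -0.24  0.18]
tilt [ 1.4e-03 -3.0e-04 -1.0e+00] yaw y -91.7 shift [-0.0008 -0.0004  0.0012]
```

55° turned and Mz is still about 0.15, so the stop hasn't been reached. Going on.

{"fn": "send_rows", "kwargs": {
  "moves": [0,0,0,0,0,2,0,0,0,0,0,4,0,0,0,0,0,6,0,0,0,0,0,8,0,0,0,0,0,10]
}}

```text
clock: 5.18
tool_pos: [0.6164, -0.1934, 0.1292]
eef_rot: [0.995, -0.103, 0.0, 0.0]
contact_force: [1.6, -2.6, 1.2]
opening: 0.501
```

```bash
python3 -c "
from h import *
rem((0.616,-0.193,0.128))"
```

```text
t 5.1833 pos [ 0.6164 -0.1934  0.1292] q [ 0.2   0.89  0.06  1.61 -0.08  0.65 -1.47] open 0.5010121893378418 F [ 1.6 -2.6  1.2] M [-0.31 -0.25  0.63]
tilt [ 7.e-04 -2.e-04 -1.e+00] yaw y -101.9 shift [-0.0005 -0.0003  0.0012]
```

{"fn": "send_rows", "kwargs": {
  "moves": [0,0,0,0,0,2,0,0,0,0,0,4,0,0,0,0,0,6,0,0,0,0,0,8,0,0,0,0,0,10]
}}

```text
clock: 5.6
tool_pos: [0.6165, -0.1934, 0.1292]
eef_rot: [0.982, -0.191, 0.0, 0.0]
contact_force: [0.9, -1.5, 2.9]
opening: 0.501
```

```bash
python3 -c "
from h import *
rem((0.616,-0.193,0.128))"
```

```text
t 5.6 pos [ 0.6165 -0.1934  0.1292] q [ 0.17  0.89  0.11  1.61 -0.14  0.65 -1.6 ] open 0.5014267082800681 F [ 0.9 -1.5  2.9] M [-0.26 -0.23  0.74]
tilt [ 9.e-04 -2.e-04 -1.e+00] yaw y -112.0 shift [-0.0006 -0.0002  0.0012]
```

Mz jumped to 0.63 and then 0.74 N m, so the cap is at its stop and the fingers are slipping. Opening and rising.

{"fn": "send_rows", "kwargs": {
  "moves": [0,0,0,0,0,0,0,0,0,0,0,0,0,0,0,0,0,0,0,0,0,0,0,0,0,0,0,0,0,0],
  "claw": -1
}}

```text
clock: 6.02
tool_pos: [0.6163, -0.1932, 0.1291]
eef_rot: [0.982, -0.191, 0.0, -0.0]
contact_force: [0.2, -0.6, 0.2]
opening: 0.858
```

{"fn": "send_rows", "kwargs": {
  "moves": [0,0,0,0,0,0,0,0,0,0,0,0,0,0,0,0,0,0,0,0,-0.01,0,0,0,0,0,-0.025,0,0,0]
}}

```text
clock: 6.43
tool_pos: [0.6153, -0.1928, 0.1535]
eef_rot: [0.982, -0.191, -0.001, -0.0]
contact_force: [0.2, 0.1, -0.2]
opening: 0.999
```

{"fn": "send_rows", "kwargs": {
  "moves": [0,0,-0.02,0,0,0,0,0,-0.045,0,0,0,0,0,-0.07,0,0,0,0,0,-0.095,0,0,0,0,0,-0.11,0,0,0]
}}

```text
clock: 6.85
tool_pos: [0.6166, -0.1934, 0.2672]
eef_rot: [0.981, -0.192, 0.001, -0.0]
contact_force: [1.0, 0.0, 0.8]
opening: 1.001
```

```bash
python3 -c "
from h import *
rem((0.616,-0.193,0.128))
for n in('wrist','side','top'):
    s=imaging.snapshot(n);save(s,n+'3');analyse(s,(0.616,-0.194))
a=cv2.imread('pics/side3.png');cv2.imwrite('pics/side3z.png',cv2.resize(a[160:380,230:480],(660,580),interpolation=cv2.INTER_CUBIC))
"
```

```text
t 6.85 pos [ 0.6166 -0.1934  0.2672] q [ 0.16  0.72  0.15  1.5  -0.12  0.93 -1.62] open 1.0005076022918316 F [1.  0.  0.8] M [ 0.06 -0.01 -0.05]
tilt [ 0.0018  0.     -1.    ] yaw y -112.1 shift [-9.000e-04 -1.000e-04  1.392e-01]
n 2778 mean [ 0.6174 -0.1938] circ [ 0.6167 -0.1935] 0.023442765697836876 z 0.14000175139168158
black 115 [-0.0117 -0.0057] ptr ang -153.9
n 629 mean [ 0.6162 -0.1949] circ [ 0.6171 -0.1937] 0.023350965231657028 z 0.1402661745491884
black 17 [-0.0086 -0.0037] ptr ang -156.8
white 18 [ 0.593  -0.2074  0.0868] mark -151.8 open -5.0
n 393 mean [ 0.6158 -0.1929] circ [ 0.616 -0.193] 0.02245767042040825 z 0.13929685473425782
black 9 [-0.0102 -0.006 ] ptr ang -149.5
```

View pics/wrist3.png

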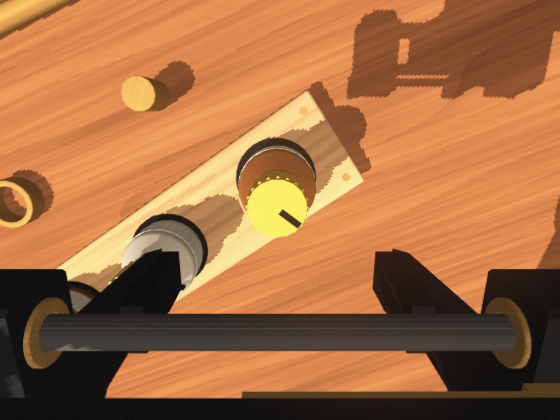

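View pics/side3z.png

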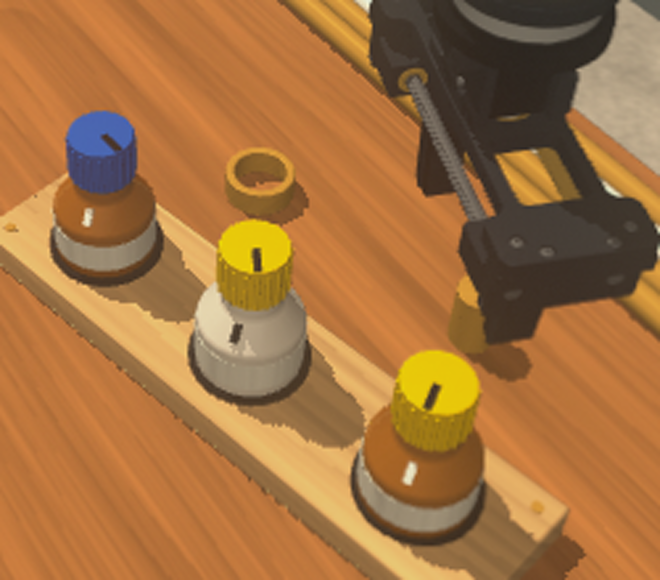

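In the wrist view the pointer on the yellow cap is at (290,218). In the enlarged side view the pointer at (432,396) lines up with the white mark at (410,473). The other two caps look the same as before, and the gripper is clear, so I'm handing in.

```bash
python3 -c "
from h import *
print(r.finish_job())"
```

```text
the job is handed in; nothing more can be done
None
```

The polish jar's yellow cap is twisted shut to its stop and released, and the job was handed in at about 7 s with the gripper open and clear above the jar.

- **Twist:** I gripped the cap at 25 N and turned it clockwise. The fingers turned about 75° in all. The twisting moment stayed near 0.15 N m for the first 55°, then jumped to 0.63–0.74 N m. That means the cap reached its stop and the fingers slipped round it.
- **Final pointer check:** The pointer moved from about -88° to between -150° and -157°, depending on the camera. The white mark is at about -152°, so they line up within the measuring error. The side camera alone put the pointer 5° past the mark, from only a few pixels, which I put down to noise.
- **Other jars:** In the side view the blue cap and the white jar's yellow cap look the same as before.

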